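# Nest the drawn aluminium cups

## Robot

A 7-joint arm with a two-finger parallel gripper is mounted at the origin on a cart in front of the work surface, level with it; the furniture and walls round the work are solid. World frame = base frame: x ahead of the robot, y to its left, z up, the work surface at z = 0. Lengths are in mm, angles in rad, forces in N, time in s.
With the tool pointing down it reaches from about 400 to 900 mm from the base axis. Payload 5.5 kg.
Tool frame: the origin (TCP) lies midway between the tips of the shut fingers; the grasp point (between the pads) lies 19 mm behind it; z points along the fingers, y is the line along which they close (so a half turn about z gives the same grasp; the last joint's range is limited). The gripper opens to 85 mm and grips with 20 to 120 N. Pads are 22 mm wide; open, the fingers measure 114 mm over their backs; the gripper's body (76 mm by 85 mm) begins 54 mm behind the grasp point. The pads swing forward as they close: fully open they stand 13 mm farther back than shut.
Start: joints at [-0.873, 0.501, -0.427, 1.55, 0.221, 1.138, -0.21], TCP at [273.763, 589.537, 231.31] pointing down, gripper open.
Joint ranges: [-2.88, 2.88], [-0.31, 2.03], [-1.54, 1.56], [0.2, 2.42], [-1.41, 4.55], [0.19, 2.02], [-2.57, 2.57]. Speed limits (rad/s): [2.57, 2.57, 3.14, 3.14, 3.14, 3.14, 3.14].

## Interface

Orientations are given as a unit quaternion [x, y, z, w].
In Python, from cell import env gives the robot as it stands.
- The arm moves only by the tool jog_arm, never from a script. Its argument "commands" is a list of rows, each an object of numbers: "claw": the closure, from 0 (fully open) to 1 (shut); "tx", "ty", "tz": the shift along the tool's x, y, z as a fraction of full scale; "roll": the turn about the tool's z as a fraction of full scale. In form: [{"claw": .., "tx": .., "ty": .., "tz": .., "roll": ..}, ...]. A call has 1 to 20 rows; each row shifts and turns the commanded pose from where the row before left it, along the tool's axes as they then stand; what a row does not reach is not made up. Full scale, the value 1, is 200 mm for a shift and 360 degrees for a turn. A row lasts 1/12 s, in which the tool goes at most 41.7 mm and 7.16 degrees, less where a joint would pass 70% of its speed; a pose out of reach is approached as far as the arm can. A call with a number of a shift or a turn outside -1 to 1 is refused whole. A call with a gripper value outside its range is refused whole. The fingers move at their own pace and stop on an object; "newtons" is the grip in N (left out, the last holds). Time passes only in rows, so rows that do not move let the fingers close. It gives the time, the measured TCP pose, the force, the opening and the grip force at its end, in the units of the state.
- env.read_state(): the state, without advancing time (a new reading comes with each control period).
- env.grab_frame(name): name is "side" or "top"; returns a dict with "pixels" (420x560x3 uint8, red, green, blue), "fx", "fy", "cx", "cy" (pixels), "pose" (4x4, takes a point from camera to world coordinates). Camera axes: x right, y down, z forward; pixel columns grow to the right and rows downward; lengths in mm; the calibration is good to about 2 mm. A picture is of the moment at which its call begins. There is no depth.
- env.close_job(): hands the job in; it is judged then, once.
The state is a dict: "clock": time; "joints": joint angles; "qvel": joint speeds; "effort": joint torques, N m; "tcp_pos": TCP position; "eef_rot": TCP orientation; "ft_force": force on the tool from outside, world axes, zero at the start; "wrist_torque": the same for the moment, N m; "finger_gap": opening from 0.0 (shut) to 1.0 (fully open); "grip_force": force on a finger pad.
Only numpy, scipy, OpenCV 4.12 (cv2) and the standard library are available. Lean on these libraries where they do the work, as an engineer would, in place of code of your own. Each camera call takes 0.05 s, during which the arm holds its last target. There are 200 camera calls.

## Task

Put the three aluminium cups away as one nest: stand the middle-sized cup inside the wide shallow one, and the narrow tall cup inside the middle-sized one, each upright and right down on the floor of the one around it. Leave the wide cup standing about where it is on the bench, and do not disturb the spirit lamp.

Things in the scene. Friction and masses are not known exactly. Their poses are not given: they have to be found in the camera images.
- wide_cup: the wide, shallow aluminium cup, open at the top: a straight-sided round tube with a floor, 90 mm outside diameter, 36 mm high, 3 mm wall (84 mm inside diameter), floor 4 mm thick; it stands loose on the bench. Origin at the centre of its underside, z up along its axis. The three cups are the successive draws of one set (each later one narrower and taller), all of the same plain aluminium, told apart by size; any of them may stand at the left, in the middle or at the right
- middle_cup: the middle aluminium cup, open at the top, straight-sided, 58 mm outside diameter, 66 mm high, 3 mm wall (52 mm inside diameter), floor 4 mm thick, 0.18 kg or so; loose, upright on the bench at the start. Origin at the centre of its underside, z up along its axis. Standing in the wide cup it has 13 mm of room all round and sticks out 34 mm above the wide cup's rim
- narrow_cup: the narrow, tall aluminium cup, open at the top, straight-sided, 32 mm outside diameter, 96 mm high, 3 mm wall, floor 4 mm thick, 0.12 kg or so; loose, upright on the bench at the start. Origin at the centre of its underside, z up along its axis. Standing in the middle cup it has 10 mm of room all round and sticks out 34 mm above the middle cup's rim
- spirit_lamp: a small white spirit lamp (burner) with a tan collar and a short wick, 68 mm diameter, 80 mm high, standing loose on the bench at the back right, behind the cups; not to be disturbed. Origin at the centre of its underside, z up
There are look-alikes about, which are no part of the job. Leave any green or purple look-alike of the narrow_cup alone.

How it is judged:
By the outcome, as a careful person would: the job done as asked, in the order asked, and still so for the second after the job is handed in, with the robot touching nothing.
It also fails if it takes over 69 s, if anything falls off the work surface, if the arm or the gripper's body presses on something with over 40 N, if the wrist force passes 120 N, or if a joint passes its speed limit or range.

## Working session

There is one attempt and no reset: what is moved stays moved. The work goes in short steps, Python scripts to look and compute and a tool call to move; the robot and the scene stay as the last step left them, time stands still between calls to the robot, and variables do not carry over. Pictures are saved under pics/ and viewed, at most 10 in all, crops included, and the job is handed in when it is done.

Besides the shell and the picture viewer there is one more tool, called after "Call:" as name(argument=value, ...) on one line, values as JSON. jog_arm: Moves the arm, as the interface text tells. Shift numbers are shares of 200 mm and turn numbers shares of 360 degrees, none past 1 either way. Its arguments: {"type":"object","properties":{"commands":{"type":"array","items":{"type":"object","properties":{"claw":{"type":"number"},"tx":{"type":"number","minimum":-1,"maximum":1},"ty":{"type":"number","minimum":-1,"maximum":1},"tz":{"type":"number","minimum":-1,"maximum":1},"roll":{"type":"number","minimum":-1,"maximum":1}}}},"newtons":{"type":"number"}},"required":["commands"]}

```bash
mkdir -p pics; cat > h.py <<'E'
import numpy as np, cv2
from cell import env
def grab(n,f=None):
    d=env.grab_frame(n)
    if f: cv2.imwrite('pics/'+f,cv2.cvtColor(np.asarray(d['pixels']),cv2.COLOR_RGB2BGR))
    return d
def ray(d,u,v,z):
    P=np.array(d['pose']); r=P[:3,:3]@np.array([(u-d['cx'])/d['fx'],(v-d['cy'])/d['fy'],1]); o=P[:3,3]
    return o+r*(z-o[2])/r[2]
def proj(d,p):
    P=np.array(d['pose']); c=P[:3,:3].T@(np.array(p)-P[:3,3])
    return c[0]/c[2]*d['fx']+d['cx'],c[1]/c[2]*d['fy']+d['cy']
E
python3 - <<'E'
from h import *
for n in ('top','side'):
    d=grab(n,n+'1.png'); print(n,d['fx'],d['cx'],d['cy'],np.round(d['pose'],3).tolist())
s=env.read_state(); print(s)
E
```

```text
top 482.97050923359535 281.8593474326169 214.6843073443083 [[0.016, -0.997, 0.072, 471.72], [-1.0, -0.017, -0.015, 69.525], [0.016, -0.071, -0.997, 1071.638], [0.0, 0.0, 0.0, 1.0]]
side 451.0727420368555 274.8537626270097 210.04230571449085 [[0.999, -0.044, 0.017, 521.314], [-0.041, -0.635, 0.772, -637.031], [-0.023, -0.771, -0.636, 612.394], [0.0, 0.0, 0.0, 1.0]]
{'clock': 0.1, 'joints': array([-0.87279566,  0.50178348, -0.42679912,  1.55135482,  0.22073913,
        1.1383063 , -0.21029679]), 'qvel': array([ 8.00619481e-04, -2.02277991e-03, -7.77203330e-05, -9.59798197e-04,
       -1.54984406e-05, -7.92267925e-04,  7.28920968e-04]), 'effort': array([-1.09741412e-02, -5.70812666e+01, -5.83884493e+00, -2.81748998e+01,
        1.03400528e-02,  5.47558215e-03,  1.22443180e-05]), 'tcp_pos': array([273.55170174, 588.92955551, 230.33999503]), 'eef_rot': array([ 2.15681787e-01,  9.76463284e-01, -8.70676049e-04, -2.51994494e-04]), 'ft_force': array([ 0.25909145, -0.39744389, -0.03884721]), 'wrist_torque': array([-0.12233333,  0.07658417, -0.02976075]), 'grip_force': 0.0, 'finger_gap': 1.0002639665468354}
```

View pics/top1.png

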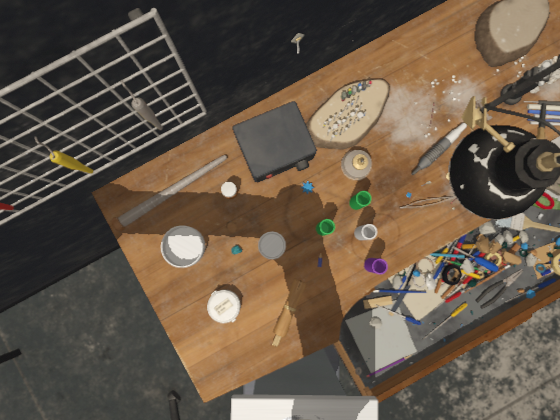

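View pics/side1.png

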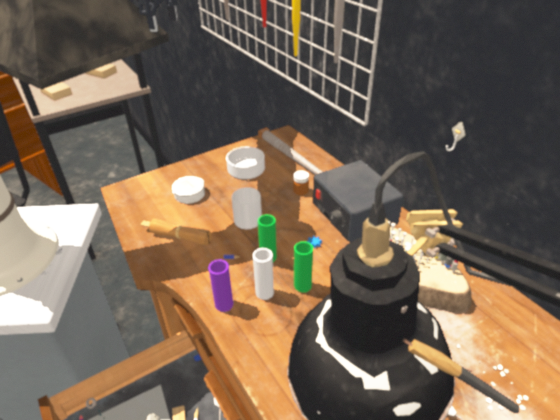

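Top view candidates:
- **Wide cup:** grey ring at (183,246) or the white dish with contents at (223,306).
- **Middle cup:** (272,245).
- **Narrow cup:** silver at (368,232). The green ones at (361,200) and (327,228) and the purple one at (376,266) are look-alikes.
- **Lamp:** (357,163).

I'll confirm these in one enlarged crop and measure the rims.

```bash
python3 - <<'E'
from h import *
im=cv2.imread('pics/top1.png'); c=im[140:335,150:410]
cv2.imwrite('pics/crop1.png',cv2.resize(c,None,fx=3,fy=3,interpolation=cv2.INTER_CUBIC))
E
```

```text
(no output)
```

View pics/crop1.png

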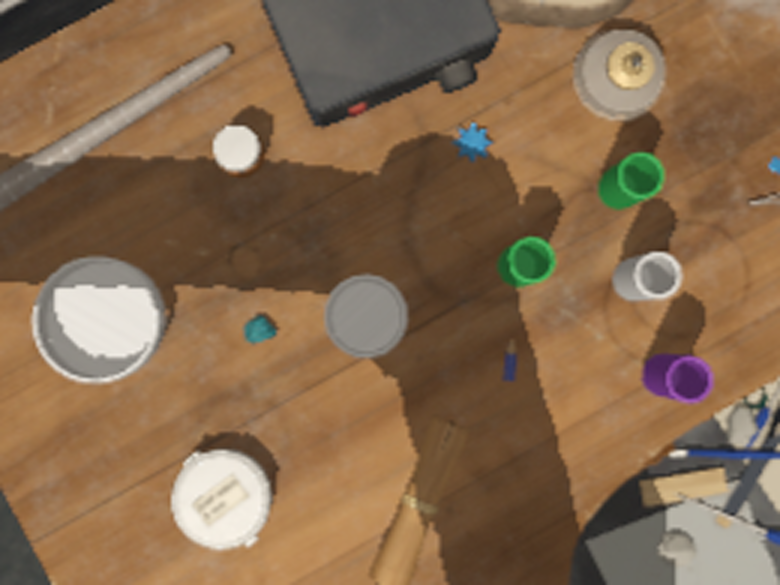

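The crop confirms it. Grey ring (183,246.5) is the wide cup, about 90 mm across; the white thing at (223,306) is a lidded, labelled tub. The middle cup is at (272,245), the plain silver narrow cup's rim at (369,232), and the lamp at (357,163).

```bash
python3 - <<'E'
from h import *
d=grab('top'); s=grab('side')
for n,u,v,z,D in [('wide',99,320,36,131),('mid',367,316,66,82),('nar',657,276,96,46),('lamp',632,65,72,0),('g1',641,177,96,46),('g2',531,262,96,46),('pur',690,380,96,46),('tub',222,498,40,98),('white',237,149,30,0)]:
    u=u/3-1/3+150;v=v/3-1/3+140
    p=ray(d,u,v,z); print(n,p.round(1),'D',round(D/3*(1071-z)/483,1),'side',np.round(proj(s,p),1),'base',np.round(proj(s,[p[0],p[1],0]),1))
# refine in side image: rim masks
im=cv2.imread('pics/side1.png')
for i,(x0,y0,x1,y1) in enumerate([(215,140,280,190),(220,180,275,235),(240,235,285,305)]):
    c=im[y0:y1,x0:x1].astype(int); m=((c.max(2)-c.min(2)<45)&(c.mean(2)>95)).astype(np.uint8)
    k,l,st,_=cv2.connectedComponentsWithStats(m); j=1+st[1:,4].argmax(); print(i,st[j]+np.array([x0,y0,0,0,0]))
E
```

```text
wide [474.8 264.8  36. ] D 93.6 side [245.2 156.6] base [246.1 169.3]
mid [480.4  74.2  66. ] D 56.9 side [246.  195.8] base [248.1 221. ]
nar [ 510.2 -121.3   96. ] D 31.0 side [262.3 254.4] base [264.6 293.4]
lamp [ 658.4 -108.    72. ] D 0.0 side [351.3 254.9] base [347.9 283.7]
g1 [ 577.2 -110.2   96. ] D 31.0 side [303.2 247.7] base [302.3 286.8]
g2 [518.3 -35.9  96. ] D 31.0 side [266.  219.7] base [267.8 258.1]
pur [ 440.7 -143.7   96. ] D 31.0 side [218.3 266.6] base [224.1 305.5]
tub [351.3 174.1  40. ] D 69.7 side [188.2 179.9] base [190.8 194.4]
white [599.6 170.3  30. ] D 0.0 side [301.5 179.8] base [301.3 190.7]
0 [ 226  146   39   34 1060]
1 [ 232  188   30   42 1050]
2 [252 247  22  53 933]
```

Call:
jog_arm(commands=[{"claw": 0,"roll": 0.0181},{"claw": 0,"roll": 0.0181},{"claw": 0,"roll": 0.0181},{"claw": 0,"roll": 0.0181},{"claw": 0,"roll": 0.0181},{"claw": 0,"roll": 0.0181},{"claw": 0,"roll": 0.0181},{"claw": 0,"roll": 0.0181},{"claw": 0,"roll": 0.0181},{"claw": 0,"roll": 0.0179},{"claw": 0}], newtons=40)

```text
invalid input at $.commands[0]: expected keys claw, tx, ty, tz, roll
```

Call:
jog_arm(commands=[{"claw": 0,"tx": 0,"ty": 0,"tz": 0,"roll": 0.0181},{"claw": 0,"tx": 0,"ty": 0,"tz": 0,"roll": 0.0181},{"claw": 0,"tx": 0,"ty": 0,"tz": 0,"roll": 0.0181},{"claw": 0,"tx": 0,"ty": 0,"tz": 0,"roll": 0.0181},{"claw": 0,"tx": 0,"ty": 0,"tz": 0,"roll": 0.0181},{"claw": 0,"tx": 0,"ty": 0,"tz": 0,"roll": 0.0181},{"claw": 0,"tx": 0,"ty": 0,"tz": 0,"roll": 0.0181},{"claw": 0,"tx": 0,"ty": 0,"tz": 0,"roll": 0.0181},{"claw": 0,"tx": 0,"ty": 0,"tz": 0,"roll": 0.0181},{"claw": 0,"tx": 0,"ty": 0,"tz": 0,"roll": 0.0179},{"claw": 0,"tx": 0,"ty": 0,"tz": 0,"roll": 0}], newtons=40)

```text
clock: 1.12
tcp_pos: [273.6, 589.4, 231.1]
eef_rot: [0.708, 0.706, -0.0, 0.0]
ft_force: [-0.2, 0.6, 0.0]
finger_gap: 1.001
grip_force: 0.0
```

Call:
jog_arm(commands=[{"claw": 0,"tx": -0.143,"ty": 0.0574,"tz": 0,"roll": 0},{"claw": 0,"tx": -0.143,"ty": 0.0574,"tz": 0,"roll": 0},{"claw": 0,"tx": -0.143,"ty": 0.0574,"tz": 0,"roll": 0},{"claw": 0,"tx": -0.143,"ty": 0.0574,"tz": 0,"roll": 0},{"claw": 0,"tx": -0.143,"ty": 0.0574,"tz": 0,"roll": 0},{"claw": 0,"tx": -0.143,"ty": 0.0574,"tz": 0,"roll": 0},{"claw": 0,"tx": -0.143,"ty": 0.0574,"tz": 0,"roll": 0},{"claw": 0,"tx": -0.143,"ty": 0.0574,"tz": 0,"roll": 0},{"claw": 0,"tx": -0.143,"ty": 0.0574,"tz": 0,"roll": 0},{"claw": 0,"tx": -0.143,"ty": 0.0574,"tz": 0,"roll": 0},{"claw": 0,"tx": -0.143,"ty": 0.0574,"tz": 0,"roll": 0},{"claw": 0,"tx": -0.143,"ty": 0.0574,"tz": 0,"roll": 0},{"claw": 0,"tx": -0.143,"ty": 0.0574,"tz": 0,"roll": 0},{"claw": 0,"tx": -0.143,"ty": 0.0574,"tz": 0,"roll": 0},{"claw": 0,"tx": -0.143,"ty": 0.0574,"tz": 0,"roll": 0},{"claw": 0,"tx": -0.143,"ty": 0.0574,"tz": 0,"roll": 0},{"claw": 0,"tx": -0.143,"ty": 0.0574,"tz": 0,"roll": 0},{"claw": 0,"tx": -0.143,"ty": 0.0574,"tz": 0,"roll": 0},{"claw": 0,"tx": 0,"ty": 0,"tz": 0,"roll": 0},{"claw": 0,"tx": 0,"ty": 0,"tz": 0,"roll": 0}])

```text
clock: 2.78
tcp_pos: [480.9, 72.7, 231.3]
eef_rot: [0.708, 0.707, -0.0, 0.0]
ft_force: [-1.0, 0.2, -0.6]
finger_gap: 0.998
grip_force: 0.0
```

Call:
jog_arm(commands=[{"claw": 0,"tx": 0.0075,"ty": -0.0025,"tz": 0.1,"roll": 0},{"claw": 0,"tx": 0,"ty": 0,"tz": 0.1,"roll": 0},{"claw": 0,"tx": 0,"ty": 0,"tz": 0.1,"roll": 0},{"claw": 0,"tx": 0,"ty": 0,"tz": 0.1,"roll": 0},{"claw": 0,"tx": 0,"ty": 0,"tz": 0.1,"roll": 0},{"claw": 0,"tx": 0,"ty": 0,"tz": 0.1,"roll": 0},{"claw": 0,"tx": 0,"ty": 0,"tz": 0.1,"roll": 0},{"claw": 0,"tx": 0,"ty": 0,"tz": 0.1,"roll": 0},{"claw": 0,"tx": 0,"ty": 0,"tz": 0.05,"roll": 0},{"claw": 0,"tx": 0,"ty": 0,"tz": 0.05,"roll": 0},{"claw": 0,"tx": 0,"ty": 0,"tz": 0.05,"roll": 0},{"claw": 0,"tx": 0,"ty": 0,"tz": 0.045,"roll": 0},{"claw": 0,"tx": 0,"ty": 0,"tz": 0,"roll": 0},{"claw": 0,"tx": 0,"ty": 0,"tz": 0,"roll": 0}])

```text
clock: 3.95
tcp_pos: [479.8, 76.3, 32.2]
eef_rot: [0.707, 0.707, -0.0, -0.0]
ft_force: [-0.5, 0.9, 0.0]
finger_gap: 1.0
grip_force: 0.0
```

```bash
python3 - <<'E'
from h import *
d=grab('side'); c=cv2.cvtColor(d['pixels'],cv2.COLOR_RGB2BGR)[90:320,150:360]
cv2.imwrite('pics/s2.png',cv2.resize(c,None,fx=2.5,fy=2.5))
E
```

```text
(no output)
```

View pics/s2.png

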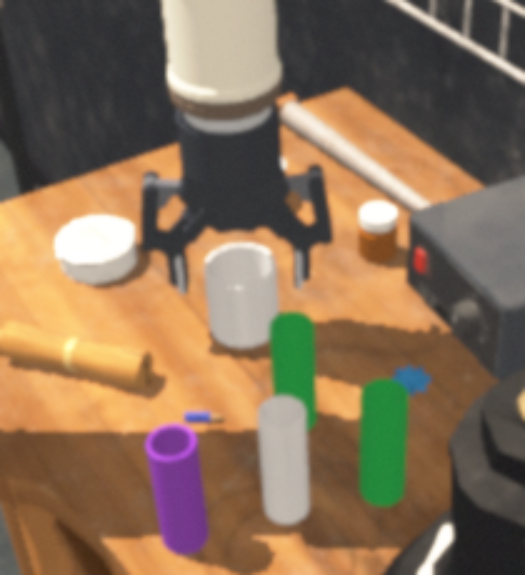

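The cup, with its rim centred at crop (240,262), stands midway between the fingertips at (182,288) and (300,284). Next I close and lift.

Call:
jog_arm(commands=[{"claw": 1,"tx": 0,"ty": 0,"tz": 0,"roll": 0},{"claw": 1,"tx": 0,"ty": 0,"tz": 0,"roll": 0},{"claw": 1,"tx": 0,"ty": 0,"tz": 0,"roll": 0},{"claw": 1,"tx": 0,"ty": 0,"tz": 0,"roll": 0},{"claw": 1,"tx": 0,"ty": 0,"tz": 0,"roll": 0},{"claw": 1,"tx": 0,"ty": 0,"tz": 0,"roll": 0},{"claw": 1,"tx": 0,"ty": 0,"tz": 0,"roll": 0},{"claw": 1,"tx": 0,"ty": 0,"tz": 0,"roll": 0},{"claw": 1,"tx": 0,"ty": 0,"tz": 0,"roll": 0},{"claw": 1,"tx": 0,"ty": 0,"tz": 0,"roll": 0}], newtons=40)

```text
clock: 4.83
tcp_pos: [480.4, 76.3, 33.3]
eef_rot: [0.707, 0.707, 0.001, 0.0]
ft_force: [-1.1, -0.5, 5.6]
finger_gap: 0.677
grip_force: 41.8
```

Call:
jog_arm(commands=[{"claw": 1,"tx": 0,"ty": 0,"tz": -0.03,"roll": 0},{"claw": 1,"tx": 0,"ty": 0,"tz": -0.07,"roll": 0},{"claw": 1,"tx": 0,"ty": 0,"tz": -0.1,"roll": 0},{"claw": 1,"tx": 0,"ty": 0,"tz": -0.1,"roll": 0},{"claw": 1,"tx": 0,"ty": 0,"tz": -0.1,"roll": 0},{"claw": 1,"tx": 0.05,"ty": 0,"tz": -0.05,"roll": 0},{"claw": 1,"tx": 0.1,"ty": -0.01,"tz": 0,"roll": 0},{"claw": 1,"tx": 0.1,"ty": -0.01,"tz": 0,"roll": 0},{"claw": 1,"tx": 0.1,"ty": -0.007,"tz": 0,"roll": 0},{"claw": 1,"tx": 0.1,"ty": 0,"tz": 0,"roll": 0},{"claw": 1,"tx": 0.1,"ty": 0,"tz": 0,"roll": 0},{"claw": 1,"tx": 0.1,"ty": 0,"tz": 0,"roll": 0},{"claw": 1,"tx": 0.1,"ty": 0,"tz": 0,"roll": 0},{"claw": 1,"tx": 0.1,"ty": 0,"tz": 0,"roll": 0},{"claw": 1,"tx": 0.07,"ty": 0,"tz": 0,"roll": 0},{"claw": 1,"tx": 0.03,"ty": 0,"tz": 0,"roll": 0},{"claw": 1,"tx": 0,"ty": 0,"tz": 0,"roll": 0},{"claw": 1,"tx": 0,"ty": 0,"tz": 0,"roll": 0},{"claw": 1,"tx": 0,"ty": 0,"tz": 0,"roll": 0}])

```text
clock: 6.42
tcp_pos: [474.6, 264.6, 122.1]
eef_rot: [0.708, 0.707, -0.001, 0.0]
ft_force: [0.4, 0.6, -1.2]
finger_gap: 0.673
grip_force: 43.3
```

```bash
python3 - <<'E'
from h import *
d=grab('side'); c=cv2.cvtColor(d['pixels'],cv2.COLOR_RGB2BGR)[60:220,160:340]
cv2.imwrite('pics/s3.png',cv2.resize(c,None,fx=3.5,fy=3.5))
p=env.read_state()['tcp_pos'];print(p, proj(d,[475,265,36]))
E
```

```text
[474.69472958 264.49954541 122.13696543] (np.float64(245.23906476683206), np.float64(156.5281262500967))
```

View pics/s3.png

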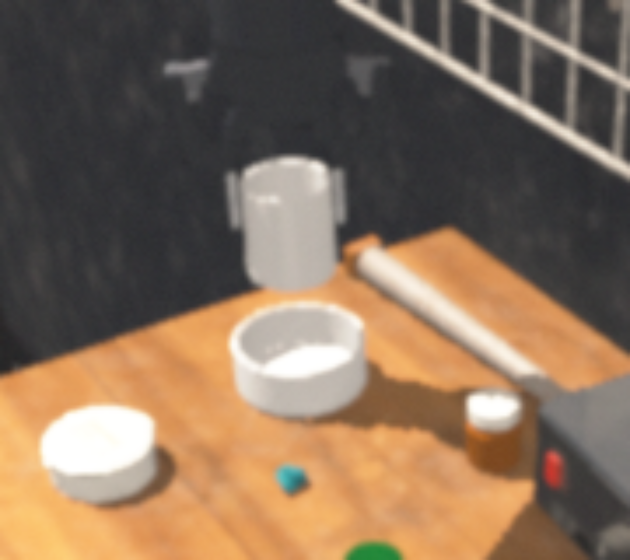

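The cup hangs upright at crop (290,222) directly over the wide cup at (299,345). Next I lower it.

Call:
jog_arm(commands=[{"claw": 1,"tx": 0,"ty": 0,"tz": 0.05,"roll": 0},{"claw": 1,"tx": 0,"ty": 0,"tz": 0.06,"roll": 0},{"claw": 1,"tx": 0,"ty": 0,"tz": 0.06,"roll": 0},{"claw": 1,"tx": 0,"ty": 0,"tz": 0.06,"roll": 0},{"claw": 1,"tx": 0,"ty": 0,"tz": 0.06,"roll": 0},{"claw": 1,"tx": 0,"ty": 0,"tz": 0.05,"roll": 0},{"claw": 1,"tx": 0,"ty": 0,"tz": 0.03,"roll": 0},{"claw": 1,"tx": 0,"ty": 0,"tz": 0.03,"roll": 0},{"claw": 1,"tx": 0,"ty": 0,"tz": 0.01,"roll": 0},{"claw": 1,"tx": 0,"ty": 0,"tz": 0.005,"roll": 0},{"claw": 1,"tx": 0,"ty": 0,"tz": 0,"roll": 0},{"claw": 1,"tx": 0,"ty": 0,"tz": 0,"roll": 0}])

```text
clock: 7.47
tcp_pos: [474.9, 266.5, 39.8]
eef_rot: [0.707, 0.707, 0.0, 0.0]
ft_force: [-0.4, -1.0, -1.6]
finger_gap: 0.669
grip_force: 43.3
```

Call:
jog_arm(commands=[{"claw": 1,"tx": 0,"ty": 0,"tz": 0.008,"roll": 0},{"claw": 1,"tx": 0,"ty": 0,"tz": 0,"roll": 0},{"claw": 1,"tx": 0,"ty": 0,"tz": 0,"roll": 0},{"claw": 1,"tx": 0,"ty": 0,"tz": 0,"roll": 0}])

```text
clock: 7.8
tcp_pos: [474.6, 266.3, 37.9]
eef_rot: [0.707, 0.707, 0.0, 0.0]
ft_force: [0.1, -0.5, -1.8]
finger_gap: 0.668
grip_force: 43.3
```

Call:
jog_arm(commands=[{"claw": 1,"tx": 0,"ty": 0,"tz": 0.008,"roll": 0},{"claw": 1,"tx": 0,"ty": 0,"tz": 0,"roll": 0},{"claw": 1,"tx": 0,"ty": 0,"tz": 0,"roll": 0},{"claw": 1,"tx": 0,"ty": 0,"tz": 0,"roll": 0}])

```text
clock: 8.13
tcp_pos: [474.8, 266.4, 37.3]
eef_rot: [0.707, 0.707, 0.0, 0.0]
ft_force: [-3.6, -1.2, 10.0]
finger_gap: 0.676
grip_force: 44.2
```

Contact came at the expected height, so I release and rise.

Call:
jog_arm(commands=[{"claw": 0.05,"tx": 0,"ty": 0,"tz": 0,"roll": 0},{"claw": 0.05,"tx": 0,"ty": 0,"tz": 0,"roll": 0},{"claw": 0.05,"tx": 0,"ty": 0,"tz": 0,"roll": 0},{"claw": 0.05,"tx": 0,"ty": 0,"tz": 0,"roll": 0},{"claw": 0.05,"tx": 0,"ty": 0,"tz": 0,"roll": 0},{"claw": 0.05,"tx": 0,"ty": 0,"tz": 0,"roll": 0},{"claw": 0.05,"tx": 0,"ty": 0,"tz": -0.05,"roll": 0},{"claw": 0.05,"tx": 0,"ty": 0,"tz": -0.1,"roll": 0},{"claw": 0.05,"tx": 0,"ty": 0,"tz": -0.15,"roll": 0},{"claw": 0.05,"tx": 0,"ty": 0,"tz": -0.15,"roll": 0},{"claw": 0.05,"tx": 0,"ty": 0,"tz": -0.15,"roll": 0},{"claw": 0.05,"tx": 0,"ty": 0,"tz": -0.15,"roll": 0},{"claw": 0.05,"tx": 0,"ty": 0,"tz": -0.07,"roll": 0}])

```text
clock: 9.22
tcp_pos: [476.3, 267.2, 205.0]
eef_rot: [0.707, 0.707, 0.003, 0.001]
ft_force: [0.7, -0.1, -0.1]
finger_gap: 0.948
grip_force: 0.0
```

Call:
jog_arm(commands=[{"claw": 0.05,"tx": -0.121,"ty": 0.0109,"tz": 0,"roll": 0},{"claw": 0.05,"tx": -0.121,"ty": 0.0109,"tz": 0,"roll": 0},{"claw": 0.05,"tx": -0.121,"ty": 0.0109,"tz": 0,"roll": 0},{"claw": 0.05,"tx": -0.121,"ty": 0.0109,"tz": 0,"roll": 0},{"claw": 0.05,"tx": -0.121,"ty": 0.0109,"tz": 0,"roll": 0},{"claw": 0.05,"tx": -0.121,"ty": 0.0109,"tz": 0,"roll": 0},{"claw": 0.05,"tx": -0.121,"ty": 0.0109,"tz": 0,"roll": 0},{"claw": 0.05,"tx": -0.121,"ty": 0.0109,"tz": 0,"roll": 0},{"claw": 0.05,"tx": -0.121,"ty": 0.0109,"tz": 0,"roll": 0},{"claw": 0.05,"tx": -0.121,"ty": 0.0109,"tz": 0,"roll": 0},{"claw": 0.05,"tx": -0.121,"ty": 0.0109,"tz": 0,"roll": 0},{"claw": 0.05,"tx": -0.121,"ty": 0.0109,"tz": 0,"roll": 0},{"claw": 0.05,"tx": -0.121,"ty": 0.0109,"tz": 0,"roll": 0},{"claw": 0.05,"tx": -0.121,"ty": 0.0109,"tz": 0,"roll": 0},{"claw": 0.05,"tx": -0.121,"ty": 0.0109,"tz": 0,"roll": 0},{"claw": 0.05,"tx": -0.121,"ty": 0.0109,"tz": 0,"roll": 0},{"claw": 0.05,"tx": 0,"ty": 0,"tz": 0,"roll": 0},{"claw": 0.05,"tx": 0,"ty": 0,"tz": 0,"roll": 0}])

```text
clock: 10.72
tcp_pos: [509.2, -122.7, 200.7]
eef_rot: [0.708, 0.706, 0.0, 0.0]
ft_force: [-0.2, -0.7, 0.2]
finger_gap: 0.949
grip_force: 0.0
```

Call:
jog_arm(commands=[{"claw": 0.15,"tx": 0,"ty": 0,"tz": 0,"roll": 0.0174},{"claw": 0.15,"tx": 0,"ty": 0,"tz": 0,"roll": 0.0174},{"claw": 0.15,"tx": 0,"ty": 0,"tz": 0,"roll": 0.0174},{"claw": 0.15,"tx": 0,"ty": 0,"tz": 0,"roll": 0.0174},{"claw": 0.15,"tx": 0,"ty": 0,"tz": 0,"roll": 0.0174},{"claw": 0.15,"tx": 0,"ty": 0,"tz": 0,"roll": 0.0174},{"claw": 0.15,"tx": 0,"ty": 0,"tz": 0,"roll": 0.0174},{"claw": 0.15,"tx": 0,"ty": 0,"tz": 0,"roll": 0.0174},{"claw": 0.15,"tx": 0,"ty": 0,"tz": 0,"roll": 0},{"claw": 0.15,"tx": 0,"ty": 0,"tz": 0,"roll": 0}])

```text
clock: 11.55
tcp_pos: [509.5, -119.6, 200.3]
eef_rot: [0.939, 0.344, 0.0, -0.0]
ft_force: [0.2, -0.2, 0.1]
finger_gap: 0.851
grip_force: 0.0
```

```bash
python3 - <<'E'
from h import *
d=grab('top'); c=cv2.cvtColor(d['pixels'],cv2.COLOR_RGB2BGR)[190:300,110:260]
s=grab('side'); e=cv2.cvtColor(s['pixels'],cv2.COLOR_RGB2BGR)[110:300,180:330]
c=cv2.resize(c,(400,293));e=cv2.resize(e,(390,494)); o=np.zeros((494,790,3),np.uint8);o[:293,:400]=c;o[:,400:]=e
cv2.imwrite('pics/c4.png',o); st=env.read_state(); print(st['joints'].round(2),st['tcp_pos'],st['eef_rot'])
E
```

```text
[-0.16  0.29  0.4   1.92 -0.14  0.95 -0.56] [ 509.45128315 -120.09265474  200.23701927] [ 9.39318339e-01  3.43046639e-01  1.25578228e-04 -2.11596981e-04]
```

View pics/c4.png

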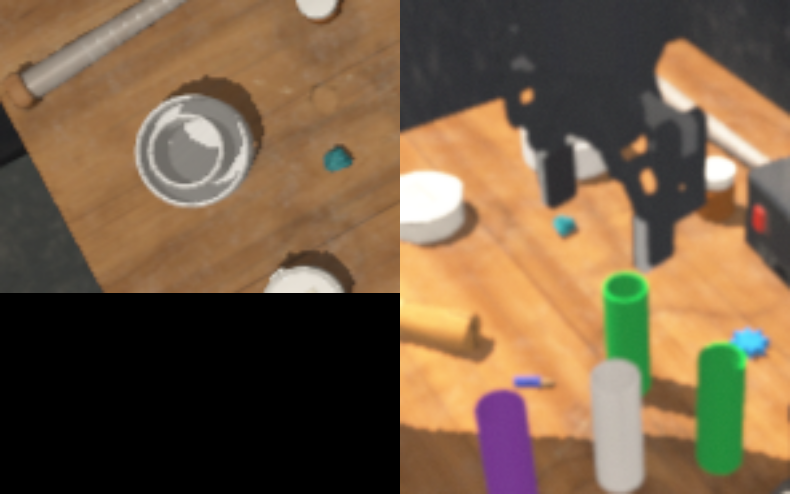

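The middle cup stands in the wide one, with its rim at crop (185,150), i.e. top pixel (179,246), and the wide rim still at (183,246). The gripper is over the silver narrow cup at (617,425 in the montage), clear of the green and purple ones. I descend and grip.

Call:
jog_arm(commands=[{"claw": 0.15,"tx": 0,"ty": 0,"tz": 0.1,"roll": 0},{"claw": 0.15,"tx": 0,"ty": 0,"tz": 0.1,"roll": 0},{"claw": 0.15,"tx": 0,"ty": 0,"tz": 0.1,"roll": 0},{"claw": 0.15,"tx": 0,"ty": 0,"tz": 0.1,"roll": 0},{"claw": 0.15,"tx": 0,"ty": 0,"tz": 0.1,"roll": 0},{"claw": 0.15,"tx": 0,"ty": 0,"tz": 0.08,"roll": 0},{"claw": 0.15,"tx": 0,"ty": 0,"tz": 0.06,"roll": 0},{"claw": 0.15,"tx": 0,"ty": 0,"tz": 0.04,"roll": 0},{"claw": 0.15,"tx": 0,"ty": 0,"tz": 0,"roll": 0},{"claw": 1,"tx": 0,"ty": 0,"tz": 0,"roll": 0},{"claw": 1,"tx": 0,"ty": 0,"tz": 0,"roll": 0},{"claw": 1,"tx": 0,"ty": 0,"tz": 0,"roll": 0},{"claw": 1,"tx": 0,"ty": 0,"tz": 0,"roll": 0},{"claw": 1,"tx": 0,"ty": 0,"tz": 0,"roll": 0},{"claw": 1,"tx": 0,"ty": 0,"tz": 0,"roll": 0},{"claw": 1,"tx": 0,"ty": 0,"tz": 0,"roll": 0},{"claw": 1,"tx": 0,"ty": 0,"tz": 0,"roll": 0},{"claw": 1,"tx": 0,"ty": 0,"tz": 0,"roll": 0},{"claw": 1,"tx": 0,"ty": 0,"tz": 0,"roll": 0},{"claw": 1,"tx": 0,"ty": 0,"tz": 0,"roll": 0}])

```text
clock: 13.32
tcp_pos: [510.3, -121.0, 65.3]
eef_rot: [0.94, 0.341, 0.001, 0.0]
ft_force: [-0.8, -0.8, 6.3]
finger_gap: 0.366
grip_force: 39.6
```

```bash
python3 - <<'E'
from h import *
d=grab('top')
print(ray(d,179.0,245.9,70), ray(d,183.2,246,36))
E
```

```text
[475.51088832 265.97185443  70.        ] [475.56749246 263.70397999  36.        ]
```

Call:
jog_arm(commands=[{"claw": 1,"tx": 0,"ty": 0,"tz": -0.03,"roll": 0},{"claw": 1,"tx": 0,"ty": 0,"tz": -0.07,"roll": 0},{"claw": 1,"tx": 0,"ty": 0,"tz": -0.1,"roll": 0},{"claw": 1,"tx": 0,"ty": 0,"tz": -0.1,"roll": 0},{"claw": 1,"tx": 0,"ty": 0,"tz": -0.1,"roll": 0},{"claw": 1,"tx": 0,"ty": 0,"tz": -0.1,"roll": 0},{"claw": 1,"tx": 0,"ty": 0,"tz": -0.1,"roll": 0},{"claw": 1,"tx": 0,"ty": 0,"tz": -0.1,"roll": 0},{"claw": 1,"tx": 0,"ty": 0,"tz": -0.05,"roll": -0.0174},{"claw": 1,"tx": 0,"ty": 0,"tz": 0,"roll": -0.0174},{"claw": 1,"tx": 0,"ty": 0,"tz": 0,"roll": -0.0174},{"claw": 1,"tx": 0,"ty": 0,"tz": 0,"roll": -0.0174},{"claw": 1,"tx": 0,"ty": 0,"tz": 0,"roll": -0.0174},{"claw": 1,"tx": 0,"ty": 0,"tz": 0,"roll": -0.0174},{"claw": 1,"tx": 0,"ty": 0,"tz": 0,"roll": -0.0174},{"claw": 1,"tx": 0,"ty": 0,"tz": 0,"roll": -0.0174},{"claw": 1,"tx": 0,"ty": 0,"tz": 0,"roll": 0},{"claw": 1,"tx": 0,"ty": 0,"tz": 0,"roll": 0}])

```text
clock: 14.87
tcp_pos: [509.1, -121.1, 214.2]
eef_rot: [0.708, 0.706, -0.0, -0.0]
ft_force: [-0.6, 0.0, -1.9]
finger_gap: 0.365
grip_force: 39.9
```

Call:
jog_arm(commands=[{"claw": 1,"tx": 0.05,"ty": 0,"tz": 0,"roll": 0},{"claw": 1,"tx": 0.115,"ty": -0.0105,"tz": 0,"roll": 0},{"claw": 1,"tx": 0.115,"ty": -0.0105,"tz": 0,"roll": 0},{"claw": 1,"tx": 0.115,"ty": -0.0105,"tz": 0,"roll": 0},{"claw": 1,"tx": 0.115,"ty": -0.0105,"tz": 0,"roll": 0},{"claw": 1,"tx": 0.115,"ty": -0.0105,"tz": 0,"roll": 0},{"claw": 1,"tx": 0.115,"ty": -0.0105,"tz": 0,"roll": 0},{"claw": 1,"tx": 0.115,"ty": -0.0105,"tz": 0,"roll": 0},{"claw": 1,"tx": 0.115,"ty": -0.0105,"tz": 0,"roll": 0},{"claw": 1,"tx": 0.115,"ty": -0.0105,"tz": 0,"roll": 0},{"claw": 1,"tx": 0.115,"ty": -0.0105,"tz": 0,"roll": 0},{"claw": 1,"tx": 0.115,"ty": -0.0105,"tz": 0,"roll": 0},{"claw": 1,"tx": 0.115,"ty": -0.0105,"tz": 0,"roll": 0},{"claw": 1,"tx": 0.115,"ty": -0.0105,"tz": 0,"roll": 0},{"claw": 1,"tx": 0.115,"ty": -0.0105,"tz": 0,"roll": 0},{"claw": 1,"tx": 0.115,"ty": -0.0105,"tz": 0,"roll": 0},{"claw": 1,"tx": 0.115,"ty": -0.0105,"tz": 0,"roll": 0},{"claw": 1,"tx": 0.045,"ty": 0,"tz": 0,"roll": 0},{"claw": 1,"tx": 0,"ty": 0,"tz": 0,"roll": 0},{"claw": 1,"tx": 0,"ty": 0,"tz": 0,"roll": 0}])

```text
clock: 16.53
tcp_pos: [475.5, 265.7, 213.9]
eef_rot: [0.707, 0.707, -0.0, 0.0]
ft_force: [-0.8, -0.1, -0.7]
finger_gap: 0.368
grip_force: 39.8
```

Call:
jog_arm(commands=[{"claw": 1,"tx": 0,"ty": 0,"tz": 0.05,"roll": 0},{"claw": 1,"tx": 0,"ty": 0,"tz": 0.08,"roll": 0},{"claw": 1,"tx": 0,"ty": 0,"tz": 0.08,"roll": 0},{"claw": 1,"tx": 0,"ty": 0,"tz": 0.04,"roll": 0},{"claw": 1,"tx": 0,"ty": 0,"tz": 0,"roll": 0},{"claw": 1,"tx": 0,"ty": 0,"tz": 0,"roll": 0},{"claw": 1,"tx": 0,"ty": 0,"tz": 0,"roll": 0}])

```text
clock: 17.12
tcp_pos: [476.5, 265.7, 164.7]
eef_rot: [0.707, 0.707, 0.0, 0.0]
ft_force: [-0.2, -0.4, -1.1]
finger_gap: 0.372
grip_force: 39.9
```

```bash
python3 - <<'E'
from h import *
d=grab('side'); c=cv2.cvtColor(d['pixels'],cv2.COLOR_RGB2BGR)[70:200,180:320]
cv2.imwrite('pics/s5.png',cv2.resize(c,None,fx=4,fy=4,interpolation=cv2.INTER_CUBIC))
z=env.read_state()['tcp_pos'][2]-65.3
for p in ([475.5,266,z],[475.5,266,z+96],[475.5,266,70]): print((np.array(proj(d,p))-[180,70])*4)
E
```

```text
[254.57575472 249.94219951]
[242.49358854  91.19270343]
[258.02212677 295.22462801]
```

View pics/s5.png

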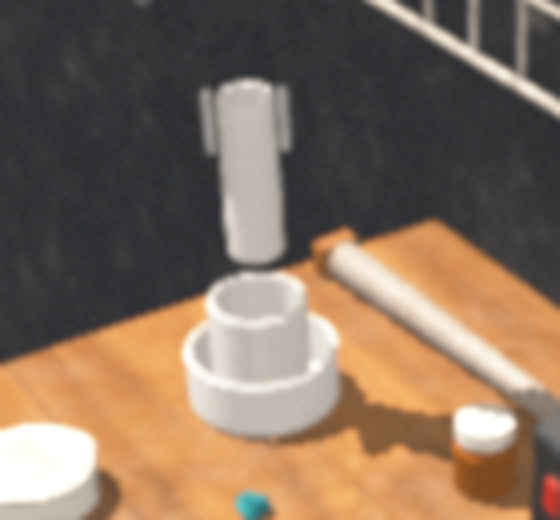

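The narrow cup hangs upright, its bottom at crop (257,250) centred over the middle rim at (257,299). Next I lower it.

Call:
jog_arm(commands=[{"claw": 1,"tx": 0,"ty": 0,"tz": 0.04,"roll": 0},{"claw": 1,"tx": 0,"ty": 0,"tz": 0.05,"roll": 0},{"claw": 1,"tx": 0,"ty": 0,"tz": 0.06,"roll": 0},{"claw": 1,"tx": 0,"ty": 0,"tz": 0.06,"roll": 0},{"claw": 1,"tx": 0,"ty": 0,"tz": 0.06,"roll": 0},{"claw": 1,"tx": 0,"ty": 0,"tz": 0.06,"roll": 0},{"claw": 1,"tx": 0,"ty": 0,"tz": 0.05,"roll": 0},{"claw": 1,"tx": 0,"ty": 0,"tz": 0.03,"roll": 0},{"claw": 1,"tx": 0,"ty": 0,"tz": 0.02,"roll": 0},{"claw": 1,"tx": 0,"ty": 0,"tz": 0.008,"roll": 0},{"claw": 1,"tx": 0,"ty": 0,"tz": 0,"roll": 0},{"claw": 1,"tx": 0,"ty": 0,"tz": 0,"roll": 0}])

```text
clock: 18.17
tcp_pos: [476.2, 266.3, 76.9]
eef_rot: [0.707, 0.707, 0.0, 0.0]
ft_force: [0.2, 0.2, -0.7]
finger_gap: 0.365
grip_force: 39.9
```

Call:
jog_arm(commands=[{"claw": 1,"tx": 0,"ty": 0,"tz": 0.008,"roll": 0},{"claw": 1,"tx": 0,"ty": 0,"tz": 0,"roll": 0},{"claw": 1,"tx": 0,"ty": 0,"tz": 0,"roll": 0},{"claw": 1,"tx": 0,"ty": 0,"tz": 0,"roll": 0}])

```text
clock: 18.5
tcp_pos: [476.0, 266.1, 75.2]
eef_rot: [0.707, 0.707, 0.0, 0.0]
ft_force: [0.2, -0.3, -1.9]
finger_gap: 0.368
grip_force: 39.9
```

Call:
jog_arm(commands=[{"claw": 1,"tx": 0,"ty": 0,"tz": 0.01,"roll": 0},{"claw": 1,"tx": 0,"ty": 0,"tz": 0,"roll": 0},{"claw": 1,"tx": 0,"ty": 0,"tz": 0,"roll": 0},{"claw": 1,"tx": 0,"ty": 0,"tz": 0,"roll": 0}])

```text
clock: 18.83
tcp_pos: [476.2, 266.3, 73.3]
eef_rot: [0.707, 0.707, 0.0, 0.0]
ft_force: [-0.0, 0.0, 3.5]
finger_gap: 0.369
grip_force: 40.2
```

Call:
jog_arm(commands=[{"claw": 0.3,"tx": 0,"ty": 0,"tz": 0,"roll": 0},{"claw": 0.3,"tx": 0,"ty": 0,"tz": 0,"roll": 0},{"claw": 0.3,"tx": 0,"ty": 0,"tz": 0,"roll": 0},{"claw": 0.3,"tx": 0,"ty": 0,"tz": 0,"roll": 0},{"claw": 0.3,"tx": 0,"ty": 0,"tz": 0,"roll": 0},{"claw": 0.3,"tx": 0,"ty": 0,"tz": 0,"roll": 0},{"claw": 0.3,"tx": 0,"ty": 0,"tz": -0.05,"roll": 0},{"claw": 0.3,"tx": 0,"ty": 0,"tz": -0.1,"roll": 0},{"claw": 0.3,"tx": 0,"ty": 0,"tz": -0.15,"roll": 0},{"claw": 0.3,"tx": 0,"ty": 0,"tz": -0.15,"roll": 0},{"claw": 0.3,"tx": 0,"ty": 0,"tz": -0.15,"roll": 0},{"claw": 0.3,"tx": -0.1,"ty": 0,"tz": -0.1,"roll": 0},{"claw": 0.3,"tx": -0.12,"ty": 0,"tz": 0,"roll": 0},{"claw": 0.3,"tx": -0.12,"ty": 0,"tz": 0,"roll": 0},{"claw": 0.3,"tx": -0.12,"ty": 0,"tz": 0,"roll": 0},{"claw": 0.3,"tx": -0.12,"ty": 0,"tz": 0,"roll": 0},{"claw": 0.3,"tx": -0.12,"ty": 0,"tz": 0,"roll": 0},{"claw": 0.3,"tx": -0.1,"ty": 0,"tz": 0,"roll": 0},{"claw": 0.3,"tx": 0,"ty": 0,"tz": 0,"roll": 0},{"claw": 0.3,"tx": 0,"ty": 0,"tz": 0,"roll": 0}])

```text
clock: 20.5
tcp_pos: [476.0, 105.0, 213.7]
eef_rot: [0.708, 0.706, 0.0, 0.0]
ft_force: [0.4, 0.9, 0.8]
finger_gap: 0.702
grip_force: 0.0
```

```bash
python3 - <<'E'
from h import *
d=grab('top'); c=cv2.cvtColor(d['pixels'],cv2.COLOR_RGB2BGR)[200:290,130:240]
s=grab('side'); e=cv2.cvtColor(s['pixels'],cv2.COLOR_RGB2BGR)[100:210,190:300]
o=np.hstack([cv2.resize(c,(396,324)),cv2.resize(e,(324,324))])
cv2.imwrite('pics/c6.png',o)
for p in ([476,266,104],[476,266,8]): print((np.array(proj(s,p))-[190,100])*324/110+[396,0])
E
```

```text
[554.27838804  90.67615558]
[562.17703705 194.94317204]
```

View pics/c6.png

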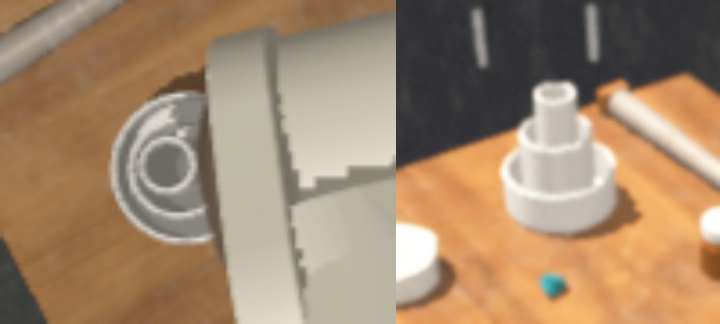

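The three cups stand nested and upright. The narrow rim is at (554,93), and the prediction for a cup seated on the floor was (554,91). The robot is clear, so I hand in.

```bash
python3 -c "
from cell import env
print(env.close_job())"
```

```text
the job is handed in; nothing more can be done
None
```

The three cups are nested upright, narrow in middle in wide, with the wide cup left where it stood and the lamp and look-alikes not touched; the job is handed in at about 20.6 s on the robot clock, and no verdict came back.

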